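Dock and latch the prep pan

TASK

Push the open steel pan along the bench into its holder until it sits squarely against the stop, then flip the holder's red-knobbed lever over past upright so that it snaps down and its claw hooks over the pan's rim. Only push with the fingers: slide the pan without lifting or tipping it, and leave the other things where they stand.

Things in the scene. Friction and masses are not known exactly. Their poses are not given: they have to be found in the camera images.
- holder: Fixed pan holder, blue rails and stops. Origin: on the bench, mid-face of the stop; +x is the way the pan is pushed in, y along the stop, z up. At -x two guide rails, 35 mm high, 176 mm apart inside, from x = 10 to -45 mm, flaring to 214 mm at x = -90; slick, no floor between. Stop blocks 55 mm high; behind them a dark bracket 38 mm wide, 95 high, and a 6 mm base plate ending at x = 95 mm.
- pan: Loose open bright steel pan on the bench, 13 to 17 cm short of its place: 120 (x) x 164 (y) x 65 mm high, walls 4 mm, about 0.5 kg; at the top a 4 mm thick lip widens its two y sides only, to 186 mm. Origin: centre of underside. Its x is within 0.2 rad of the holder's x. Fully home: origin at x = -60 mm, y = 0 (6 mm play either way) in the holder's frame, its x along the holder's.
- lever (a joint): Lever angle: 0 open, leaning 0.6 rad away from the pan (holder +x), always so at the start; 0.6 upright; 1.2 locked, leaning 0.6 rad to -x, its claw over the pan's rim and 9 mm down inside the wall. An over-centre spring: about 3 N at the knob starts it, less towards upright; past upright it snaps on by itself. If locked first, the claw blocks the pan.
- knob (a point): Centre of the red ball knob, 28 mm across, on the lever's 10 mm rod, 90 mm from the lever's axis. The axis runs along the holder's y at x = 35, z = 85 mm of its frame. Knob in that frame: x = 86, z = 159 mm open; x = 35, z = 175 upright; x = -16, z = 159 locked; always y = 0.
- celeriac: Half celeriac root, light brown dome 104 mm across, 64 mm high, beside the pan on its far side; leave it. Origin: centre of its underside.
- jar: Amber spice jar with green cap, 48 mm across, 85 mm high, beside the holder on its far side; leave it. Origin: centre of its underside.
- oil: Yellow oil bottle with white cap, 60 mm across, 170 mm high, right of the celeriac, seen from the robot; leave it. Origin: centre of its underside.
- spoon: Spoon 200 mm long, lying on the bench behind the lever, across the holder's x; leave it. Origin: on the bench near the middle of its length, its x along it.
- ramekin: White ramekin, 70 mm across, 40 mm high, at the far side of the lever; leave it. Origin: centre of its underside.

How it is judged:
By the outcome, as a careful person would: the job done as asked, in the order asked, and still so for the second after the job is handed in, with the robot touching nothing.
It also fails if it takes over 61 s, if anything falls off the work surface, if the arm or the gripper's body presses on something with over 40 N, if the wrist force passes 120 N, or if a joint passes its speed limit or range.

ROBOT

A 6-joint arm with a two-finger parallel gripper is mounted at the origin on the work surface. World frame = base frame: x ahead of the robot, y to its left, z up, the work surface at z = 0. Lengths are in m, angles in rad, forces in N, time in s.
With the tool pointing down it reaches from about 0.35 to 0.975 m from the base axis. Payload 4.9 kg.
Tool frame: the origin (TCP) lies midway between the tips of the shut fingers; the grasp point (between the pads) lies 19 mm behind it (ctrl.tcp_to_grasp is the distance from the TCP to the grasp point, in m); z points along the fingers, y is the line along which they close (so a half turn about z gives the same grasp; the last joint's range is limited). The gripper opens to 85 mm and grips with 20 to 120 N. Pads are 22 mm wide; open, the fingers measure 114 mm over their backs; the gripper's body (76 mm by 85 mm) begins 54 mm behind the grasp point. The pads swing forward as they close: fully open they stand 13 mm farther back than shut.
Start: joints at [1.037, 0.053, 1.613, -0, 1.476, -0.119], TCP at [0.252, 0.572, 0.231] pointing down, gripper open.
Joint ranges: [-3.01, 3.01], [-1.01, 2.22], [0.06, 2.58], [-1.02, 4.17], [0.09, 2.62], [-3.14, 3.14]. Speed limits (rad/s): [2.57, 2.57, 3.14, 3.14, 3.14, 3.14].

INTERFACE

Orientations are given as a rotation vector (axis times angle).
In Python, from station import ctrl gives the robot as it stands.
- The arm moves only by the shell command python3 jog.py 'ROWS' [FORCE]. ROWS is rows parted by semicolons, their numbers by spaces, 1 to 20 of them, each of 7 numbers: the finger opening in m, then dx, dy, dz in m, then a rotation vector rx, ry, rz in rad; each row is the pose to reach, as a shift and turn from the pose commanded when the command began, along the tool's axes at that moment; what a row does not reach only later rows make up. A row lasts 1/12 s, in which the tool goes at most 0.0417 m and 0.125 rad, less where a joint would pass 70% of its speed; a pose out of reach is approached as far as the arm can. The fingers move at their own pace and stop on an object; FORCE is the grip in N (left out, the last holds). Time passes only in rows, so rows that do not move let the fingers close. It prints the time, the measured TCP pose, the force, the opening and the grip force at its end.
- ctrl.get_obs(): the state, without advancing time (a new reading comes with each control period).
- ctrl.get_image(name): name is "scene" or "top" or "wrist"; returns the picture (480x640x3 uint8, red, green, blue); there is no depth.
- ctrl.camera_params(name): a dict with "fx", "fy", "cx", "cy" (pixels), "T" (4x4, takes a point from camera to world coordinates); the wrist camera has in their place "tool_from_camera" (4x4, takes a point from camera to tool coordinates, whose origin is the TCP and whose axes are the flange's). Camera axes: x right, y down, z forward; pixel columns grow to the right and rows downward; lengths in m; the calibration is good to about 2 mm. A picture is of the moment at which its call begins: read the wrist's pose just before it. camera_params takes no time and is no camera call.
- ctrl.finish_job(): hands the job in; it is judged then, once.
The state is a dict: "t": time; "q": joint angles; "dq": joint speeds; "effort": joint torques, N m; "tool_pos": TCP position; "tool_rot": TCP orientation; "contact_force": force on the tool from outside, world axes, zero at the start; "wrist_torque": the same for the moment, N m; "opening": finger opening in m; "grip_force": force on a finger pad.
Only numpy, scipy, OpenCV 4.12 (cv2) and the standard library are available. Lean on these libraries where they do the work, as an engineer would, in place of code of your own. Each camera call takes 0.05 s, during which the arm holds its last target. There are 200 camera calls.

## Working session

There is one attempt and no reset: what is moved stays moved. The work goes in short steps, Python scripts to look and compute and a shell command to move; the robot and the scene stay as the last step left them, time stands still between calls to the robot, and variables do not carry over. Pictures are saved under pics/ and viewed, at most 10 in all, crops included, and the job is handed in when it is done.

```bash
ls; mkdir -p pics; python3 - <<'E'
from station import ctrl
import cv2,numpy as np
for n in ("scene","top"):
    cv2.imwrite(f"pics/{n}0.png",ctrl.get_image(n)[:,:,::-1])
    p=ctrl.camera_params(n);print(n,p["fx"],p["fy"],p["cx"],p["cy"],np.round(p["T"],3).tolist())
o=ctrl.get_obs();print(o["t"],o["tool_pos"],o["tool_rot"],o["opening"])
print(ctrl.camera_params("wrist"))
E
```

```text
jog.py
pics
station.py
scene 544.2972271121315 544.2972271121315 316.01806800647665 240.3463880850515 [[0.704, 0.5, -0.504, 1.143], [0.71, -0.483, 0.512, -0.498], [0.013, -0.719, -0.695, 0.819], [0.0, 0.0, 0.0, 1.0]]
top 590.6400299394529 590.6400299394529 320.99740191104826 246.03625825832543 [[-0.01, -0.987, 0.158, 0.479], [-1.0, 0.014, 0.027, 0.025], [-0.029, -0.158, -0.987, 1.037], [0.0, 0.0, 0.0, 1.0]]
0.1 [0.25158544 0.57150912 0.23020178] [-6.46800977e-01 -3.07369116e+00  2.73240370e-03] 0.08572694650070327
{'fx': 349.19041743205867, 'fy': 349.19041743205867, 'cx': 316.6766404290397, 'cy': 240.91047789973143, 'tool_from_camera': array([[-3.43211097e-04, -9.56328190e-01, -2.92294843e-01,
         7.51905348e-02],
       [ 9.99999400e-01, -2.41503741e-05, -1.09517912e-03,
        -6.92141730e-04],
       [ 1.04029163e-03, -2.92295043e-01,  9.56327624e-01,
        -1.43209122e-01],
       [ 0.00000000e+00,  0.00000000e+00,  0.00000000e+00,
         1.00000000e+00]])}
```

View pics/scene0.png

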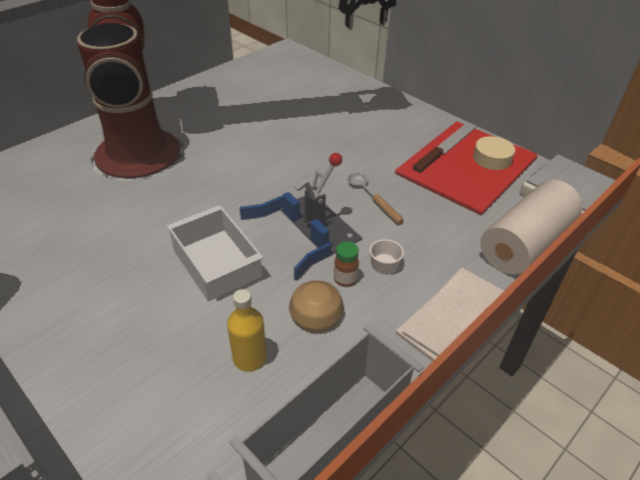

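View pics/top0.png

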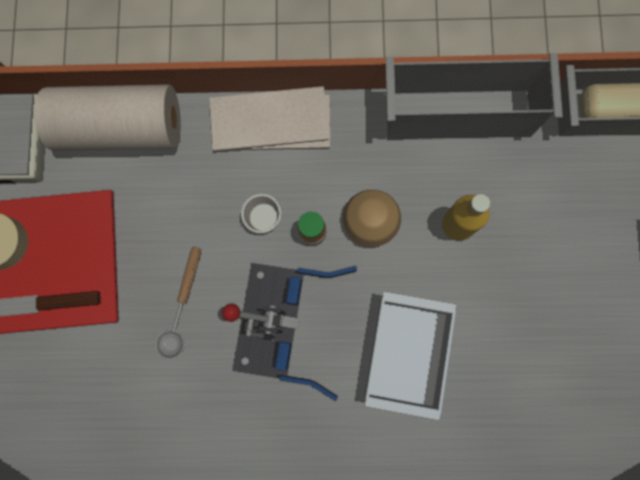

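The top view shows the holder at about (270,320), its knob at (231,312) and the pan at (410,355). Holder +x points left in the image, which is world +y. The oil bottle is at (465,217), the celeriac at (372,218), the jar at (311,228), the ramekin at (262,214) and the spoon at about (182,300).

```bash
python3 - <<'E'
import cv2
t=cv2.imread("pics/top0.png");s=cv2.imread("pics/scene0.png")
cv2.imwrite("pics/topc.png",cv2.resize(t[250:430,215:465],None,fx=3.2,fy=3.2,interpolation=cv2.INTER_CUBIC))
cv2.imwrite("pics/scenec.png",cv2.resize(s[140:305,160:380],None,fx=3.6,fy=3.6,interpolation=cv2.INTER_CUBIC))
E
```

```text
(no output)
```

View pics/topc.png

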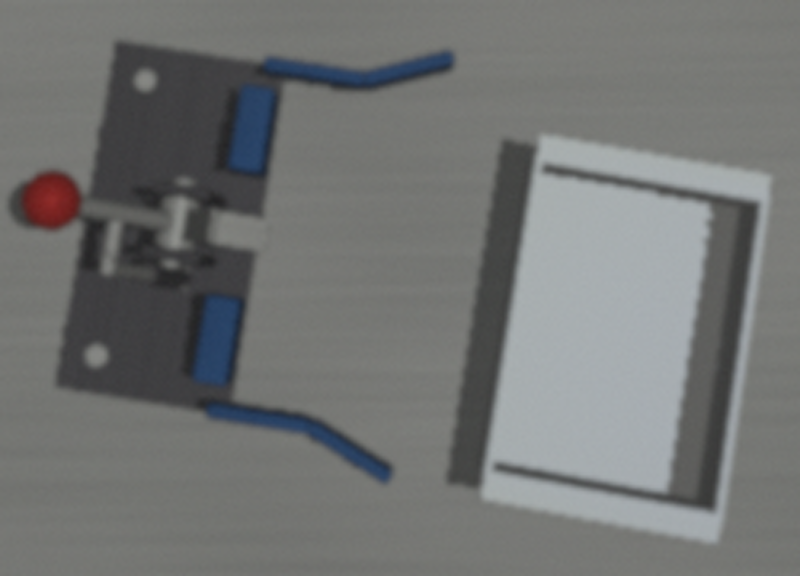

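View pics/scenec.png

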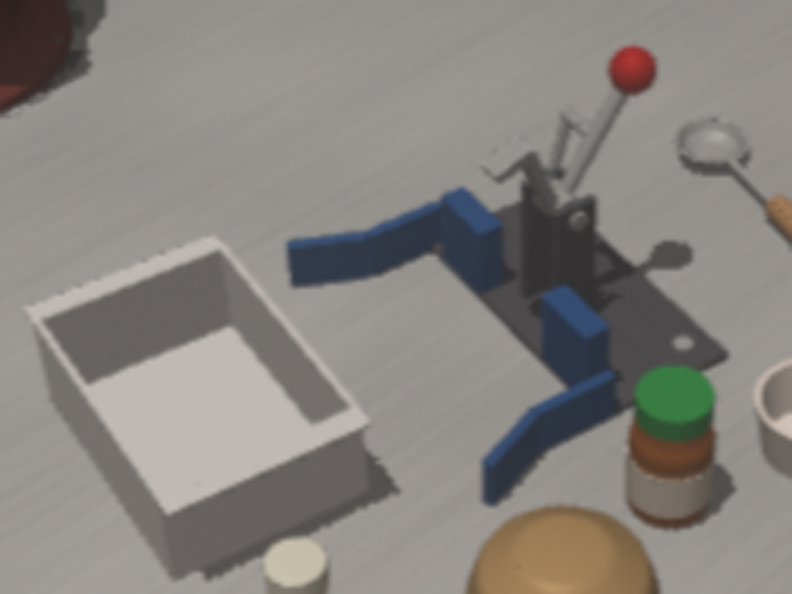

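Crop readings: in the top crop the pan lip corners are at (540,134), (771,175), (719,543) and (483,500), and the knob is at (52,200). In the scene crop the lip corners are at (215,238), (368,421), (168,514) and (28,311), and the knob is at (632,69). Next I fit the poses and triangulate as a check.

```bash
cat > h.py <<'E'
from station import ctrl
import numpy as np, cv2
from scipy.optimize import least_squares
C={n:ctrl.camera_params(n) for n in("top","scene")}
crop={"top":(3.2,215,250),"scene":(3.6,160,140)}
def px(n,u,v):
    s,a,b=crop[n];return np.array([(u+.5)/s-.5+a,(v+.5)/s-.5+b])
def proj(n,P):
    c=C[n];p=np.linalg.inv(c["T"])@np.append(P,1)
    return np.array([c["fx"]*p[0]/p[2]+c["cx"],c["fy"]*p[1]/p[2]+c["cy"]])
def tri(a,b):
    return least_squares(lambda P:np.r_[proj("top",P)-a,proj("scene",P)-b],[.4,.1,.1])
def W(p,P):
    c,s=np.cos(p[2]),np.sin(p[2]);return np.array([p[0]+c*P[0]-s*P[1],p[1]+s*P[0]+c*P[1],P[2]])
def fit(obs,x0):
    r=least_squares(lambda p:np.concatenate([proj(n,W(p,P))-px(n,*uv) for n,P,uv in obs]),x0,loss="soft_l1")
    return r.x,r.fun.reshape(-1,2)
E
python3 - <<'E'
from h import *
L=[(60,-93),(-60,-93),(-60,93),(60,93)]
tp=[(540,134),(771,175),(719,543),(483,500)];sc=[(368,421),(168,514),(28,311),(215,238)]
for l,a,b in zip(L,tp,sc):
    r=tri(px("top",*a),px("scene",*b));print(l,r.x.round(4),round(r.cost,2))
r=tri(px("top",52,200),px("scene",632,69));print("knob",r.x.round(4),r.cost)
ob=[("top",np.array([*l,65])/1e3,a) for l,a in zip(L,tp)]+[("scene",np.array([*l,65])/1e3,a) for l,a in zip(L,sc)]
p,f=fit(ob,[.4,-.1,1.5]);print("pan",p.round(4),f.round(1).tolist())
H=[("top",(86,0,159),(52,200)),("scene",(86,0,159),(632,69)),("top",(-45,-88,35),(365,86)),("top",(-45,88,35),(313,419)),("top",(-90,-107,35),(453,67)),("top",(-90,107,35),(390,469))]
h,f=fit([(n,np.array(P)/1e3,u) for n,P,u in H],[.4,.1,1.5]);print("holder",h.round(4),f.round(1).tolist())
for q in[(0,0,.055),(0,-.08,.055),(0,.08,.055)]:print((proj("top",W(h,q))-[215,250])*3.2)
d=p-h;c,s=np.cos(h[2]),np.sin(h[2]);print("pan in holder",c*d[0]+s*d[1],-s*d[0]+c*d[1],d[2])
c0=np.eye(3);print(cv2.Rodrigues(ctrl.get_obs()["tool_rot"])[0].round(3))
E
```

```text
(60, -93) [ 0.5569 -0.0499  0.0662] 0.04
(-60, -93) [ 0.535  -0.1664  0.0651] 0.02
(-60, 93) [ 0.3543 -0.132   0.0645] 0.66
(60, 93) [ 0.3755 -0.016   0.0631] 0.49
knob [0.5218 0.1841 0.1613] 0.10007244294219625
pan [ 0.4554 -0.0911  1.3854] [[-0.3, -0.4], [0.3, -0.5], [0.1, 0.5], [-1.1, 0.0], [0.9, 0.5], [-0.3, 0.5], [-1.7, -0.3], [-0.6, -1.0]]
holder [0.5072 0.0996 1.4013] [[-0.1, -0.1], [-0.3, 0.9], [-0.2, -0.1], [-0.6, 0.2], [0.1, -1.0], [0.3, 0.7]]
[249.75804859 234.6779673 ]
[275.2293467   82.29518966]
[223.64699224 390.88811714]
pan in holder -0.19672326794756054 0.018869931049817032 -0.015918958291941898
[[-0.915  0.403 -0.001]
 [ 0.403  0.915 -0.002]
 [ 0.    -0.002 -1.   ]]
```

```bash
cat >> h.py <<'E'
HOLD=np.array([.5072,.0996,1.4013]); PAN=np.array([.4554,-.0911,1.3854])
def toward(fr,x,y,z,yaw=None):
    """tool down, tool x along frame yaw, TCP at (x,y,z) of frame -> shift/turn in present tool axes"""
    o=ctrl.get_obs();R=cv2.Rodrigues(o["tool_rot"])[0];a=fr[2] if yaw is None else yaw
    X=np.array([np.cos(a),np.sin(a),0]);Z=np.array([0,0,-1.]);G=np.c_[X,np.cross(Z,X),Z]
    d=R.T@(W(fr,(x,y,z))-o["tool_pos"]);print("d",d.round(4),"r",cv2.Rodrigues(R.T@G)[0].ravel().round(4))
E
python3 -c "
from h import *
toward(PAN,-.105,0,.12)"
R='0.085 -0.4775 -0.6263 0.111 0 0 1.3414'
python3 jog.py '0.085 -0.24 -0.313 0 0 0 0.67;0.085 -0.24 -0.313 0 0 0 0.67;0.085 -0.24 -0.313 0 0 0 0.67;0.085 -0.24 -0.313 0 0 0 0.67;0.085 -0.24 -0.313 0 0 0 0.67;0.085 -0.24 -0.313 0 0 0 0.67;0.085 -0.24 -0.313 0 0 0 0.67;0.085 -0.24 -0.313 0 0 0 0.67;0.085 -0.24 -0.313 0 0 0 0.67;0.085 -0.4775 -0.6263 0 0 0 1.3414;0.085 -0.4775 -0.6263 0 0 0 1.3414;0.085 -0.4775 -0.6263 0 0 0 1.3414;0.085 -0.4775 -0.6263 0 0 0 1.3414;0.085 -0.4775 -0.6263 0 0 0 1.3414;0.085 -0.4775 -0.6263 0 0 0 1.3414;0.085 -0.4775 -0.6263 0 0 0 1.3414;0.085 -0.4775 -0.6263 0 0 0 1.3414;0.085 -0.4775 -0.6263 0 0 0 1.3414;0.085 -0.4775 -0.6263 0 0 0 1.3414;0.085 -0.4775 -0.6263 0 0 0 1.3414'
python3 -c "
from h import *
toward(PAN,-.105,0,.008)"
```

```text
t: 1.77
tool_pos: [0.4366, -0.1988, 0.2305]
tool_rot: [2.423, 1.999, -0.003]
contact_force: [-0.8, 0.8, -0.6]
opening: 0.0851
grip_force: 0.0
d [ 0.0047 -0.0011  0.2225] r [-0.0011  0.0016 -0.006 ]
```

```bash
python3 jog.py '0.085 0 -0.001 0.22 0 0 0;0.085 0 -0.001 0.22 0 0 0;0.085 0 -0.001 0.22 0 0 0;0.085 0 -0.001 0.22 0 0 0;0.085 0 -0.001 0.22 0 0 0;0.085 0 -0.001 0.22 0 0 0;0.085 0 -0.001 0.222 0 0 0;0.085 0 -0.001 0.222 0 0 0'
python3 - <<'E'
from h import *
toward(PAN,-.071,0,.008)
toward(HOLD,-.131,0,.008)
cv2.imwrite("pics/top1.png",cv2.resize(ctrl.get_image("top")[250:430,215:500,::-1],None,fx=2.8,fy=2.8,interpolation=cv2.INTER_CUBIC))
E
```

```text
t: 2.43
tool_pos: [0.4356, -0.1933, 0.0097]
tool_rot: [-2.417, -2.006, 0.0]
contact_force: [1.0, 0.4, 1.3]
opening: 0.0848
grip_force: 0.0
d [0.0331 0.0006 0.0017] r [-0.0005 -0.0003  0.0003]
d [0.1701 0.0185 0.0017] r [-0.0005 -0.0003 -0.0156]
```

View pics/top1.png

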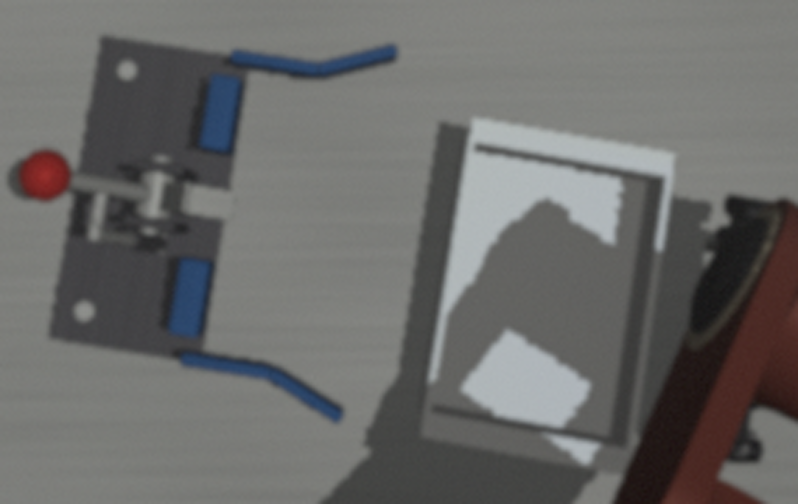

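The gripper is behind the pan's -x wall and clear of the other things. Next I push along the line to its place.

```bash
python3 jog.py '0.085 0.02 0 0 0 0 0;0.085 0.03 0 0 0 0 0;0.085 0.036 0.001 0 0 0 0;0.085 0.042 0.002 0 0 0 0;0.085 0.05 0.003 0 0 0 0;0.085 0.058 0.004 0 0 0 -0.002;0.085 0.066 0.005 0 0 0 -0.003;0.085 0.074 0.006 0 0 0 -0.004;0.085 0.082 0.007 0 0 0 -0.006;0.085 0.09 0.008 0 0 0 -0.007;0.085 0.096 0.009 0 0 0 -0.008;0.085 0.1 0.0095 0 0 0 -0.009;0.085 0.1 0.0095 0 0 0 -0.009'
python3 - <<'E'
from h import *
toward(HOLD,-.131,0,.008)
for n,(a,b,c,d) in {"top":(250,430,215,465),"scene":(140,305,160,380)}.items():
    f=crop[n][0];cv2.imwrite(f"pics/{n}2.png",cv2.resize(ctrl.get_image(n)[a:b,c:d,::-1],None,fx=f,fy=f,interpolation=cv2.INTER_CUBIC))
E
```

```text
t: 3.57
tool_pos: [0.4663, -0.0978, 0.0123]
tool_rot: [2.403, 2.015, 0.004]
contact_force: [0.4, -1.5, 6.3]
opening: 0.085
grip_force: 0.0
d [0.0705 0.0065 0.0043] r [ 0.0065  0.0018 -0.0058]
```

View pics/top2.png

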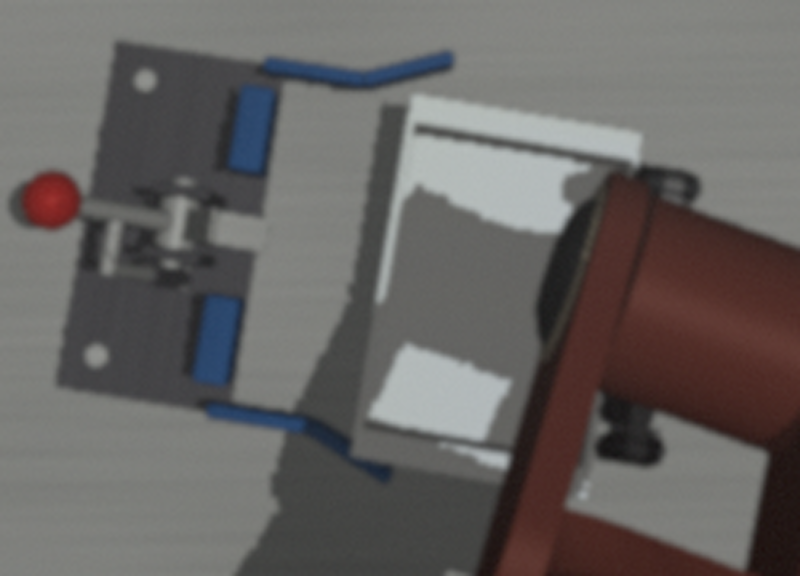

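The pan has slid evenly: its front lip corners are at (411,95) and (352,455), and the back one is at (641,133). There is a 6 N upward force on the tool, so some gripper part may be resting on the rim. I'll raise the tool a little and fit the pan pose.

```bash
python3 jog.py '0.085 0 0 -0.005 0 0 0;0.085 0 0 -0.01 0 0 0;0.085 0 0 -0.01 0 0 0'
python3 - <<'E'
from h import *
p,f=fit([("top",np.array(P)/1e3,u) for P,u in [((60,-93,65),(411,95)),((-60,-93,65),(641,133)),((60,93,65),(352,455))]],[.45,0,1.4])
d=p-HOLD;c,s=np.cos(HOLD[2]),np.sin(HOLD[2]);print("pan in holder",c*d[0]+s*d[1],-s*d[0]+c*d[1],d[2],f.round(1).tolist())
toward(HOLD,-.131,0,.018);toward(p,-.071,0,.018)
E
```

```text
t: 3.92
tool_pos: [0.464, -0.0971, 0.0207]
tool_rot: [2.407, 2.016, 0.002]
contact_force: [-0.5, -0.9, 0.6]
opening: 0.0845
grip_force: 0.4
pan in holder -0.12947922470117987 0.008739633976461273 -0.008740224776957017 [[-0.0, -0.5], [0.4, -0.3], [-0.4, 1.0]]
d [0.0702 0.0089 0.0027] r [ 0.0018  0.0002 -0.007 ]
d [0.0007 0.     0.0027] r [0.0018 0.0002 0.0018]
```

View pics/scene2.png

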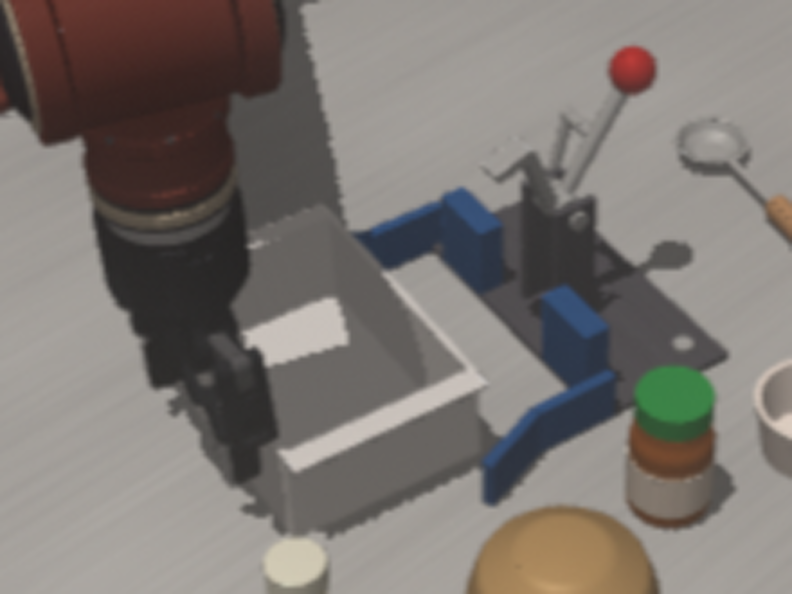

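The fingers are outside the -x wall, the pan is upright and the fit matches contact, so I continue.

```bash
python3 jog.py '0.085 0.007 0.001 0 0 0 -0.001;0.085 0.014 0.002 0 0 0 -0.002;0.085 0.021 0.003 0 0 0 -0.003;0.085 0.028 0.004 0 0 0 -0.004;0.085 0.035 0.005 0 0 0 -0.005;0.085 0.042 0.006 0 0 0 -0.006;0.085 0.048 0.007 0 0 0 -0.007;0.085 0.054 0.008 0 0 0 -0.007;0.085 0.06 0.0085 0 0 0 -0.007;0.085 0.06 0.0085 0 0 0 -0.007'
python3 - <<'E'
from h import *
toward(HOLD,-.131,0,.018)
E
```

```text
t: 4.75
tool_pos: [0.4821, -0.0377, 0.0189]
tool_rot: [-2.4, -2.025, -0.002]
contact_force: [0.1, 0.7, 0.4]
opening: 0.0848
grip_force: 0.0
d [0.0086 0.0015 0.0009] r [-0.0006 -0.0018  0.0006]
```

```bash
python3 jog.py '0.085 0.003 0 0 0 0 0;0.085 0.006 0 0 0 0 0;0.085 0.008 0 0 0 0 0;0.085 0.008 0 0 0 0 0'|grep -v rot; python3 jog.py '0.085 0.002 0 0 0 0 0;0.085 0.003 0 0 0 0 0;0.085 0.003 0 0 0 0 0'|grep -v rot;python3 jog.py '0.085 0.002 0 0 0 0 0;0.085 0.003 0 0 0 0 0;0.085 0.003 0 0 0 0 0'|grep -v rot
python3 - <<'E'
from h import *
toward(HOLD,-.131,0,.018)
E
```

```text
t: 5.08
tool_pos: [0.4832, -0.0309, 0.019]
contact_force: [-0.0, -0.5, 0.0]
opening: 0.0848
grip_force: 0.0
t: 5.33
tool_pos: [0.4837, -0.0298, 0.0191]
contact_force: [-1.5, -7.7, -1.1]
opening: 0.085
grip_force: 3.8
t: 5.58
tool_pos: [0.4837, -0.0299, 0.0192]
contact_force: [-5.9, -20.6, 1.0]
opening: 0.0851
grip_force: 10.6
d [0.0006 0.0014 0.0012] r [-0.0007  0.01    0.0016]
```

```bash
python3 jog.py '0.085 -0.02 0 0 0 0 0;0.085 -0.05 0 0 0 0 0;0.085 -0.05 0 0 0 0 0;0.085 -0.05 0 -0.04 0 0 0;0.085 -0.05 0 -0.08 0 0 0;0.085 -0.05 0 -0.12 0 0 0;0.05 -0.05 0 -0.16 0 0 0;0 -0.05 0 -0.2 0 0 0;0 -0.05 0 -0.24 0 0 0;0 -0.05 0 -0.25 0 0 0;0 -0.05 0 -0.25 0 0 0'
python3 - <<'E'
from h import *
toward(HOLD,.14,0,.25)
E
```

```text
t: 6.5
tool_pos: [0.4783, -0.0748, 0.2746]
tool_rot: [2.395, 2.021, 0.009]
contact_force: [-0.7, 0.5, 0.0]
opening: 0.0253
grip_force: 0.0
d [ 0.3168 -0.001   0.0244] r [0.0093 0.0004 0.0004]
```

```bash
python3 jog.py '0 0.317 0 0 0 0 0;0 0.317 0 0 0 0 0;0 0.317 0 0 0 0 0;0 0.317 0 0 0 0 0;0 0.317 0 0 0 0 0;0 0.317 0 0 0 0 0;0 0.317 0 0 0 0 0;0 0.317 0 0 0 0 0;0 0.317 0 0 0 0 0;0 0.317 0 0 0 0 0'
python3 - <<'E'
from h import *
toward(HOLD,.14,0,.148)
for n,(a,b,c,d) in {"top":(250,430,215,465),"scene":(140,305,160,380)}.items():
    f=crop[n][0];cv2.imwrite(f"pics/{n}3.png",cv2.resize(ctrl.get_image(n)[a:b,c:d,::-1],None,fx=f,fy=f,interpolation=cv2.INTER_CUBIC))
E
```

```text
t: 7.33
tool_pos: [0.5281, 0.2389, 0.266]
tool_rot: [-2.397, -2.027, 0.007]
contact_force: [0.0, 0.6, 0.7]
opening: 0.0001
grip_force: 0.0
d [-0.0006  0.0034  0.118 ] r [-0.0047  0.0021  0.0028]
```

View pics/top3.png

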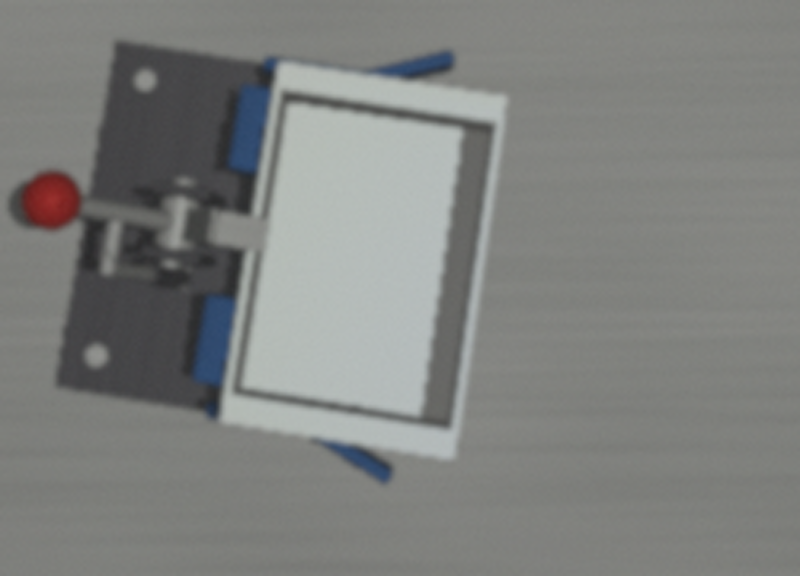

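The pan is home: its lip corners are at (277,61), (507,96), (455,459) and (220,423), flush over both stop blocks. I fit it to check, then descend behind the knob at (52,200).

```bash
python3 - <<'E'
from h import *
p,f=fit([("top",np.array(P)/1e3,u) for P,u in [((60,-93,65),(277,61)),((-60,-93,65),(507,96)),((60,93,65),(220,423)),((-60,93,65),(455,459))]],[.45,0,1.4])
d=p-HOLD;c,s=np.cos(HOLD[2]),np.sin(HOLD[2]);print("pan in holder",c*d[0]+s*d[1],-s*d[0]+c*d[1],d[2],f.round(1).tolist())
E
python3 jog.py '0 0 0.003 0.04 0 0 0;0 0 0.003 0.08 0 0 0;0 0 0.003 0.118 0 0 0;0 0 0.003 0.118 0 0 0;0 0 0.003 0.118 0 0 0'
python3 -c "
from h import *
toward(HOLD,.111,0,.148)"
```

```text
pan in holder -0.059900911103707266 0.0015151982225447246 0.007867286223802727 [[0.0, -0.2], [-0.0, -0.5], [-0.2, 0.1], [0.2, 0.6]]
t: 7.85
tool_pos: [0.5305, 0.2354, 0.1486]
tool_rot: [-2.401, -2.022, 0.009]
contact_force: [0.4, 0.0, 0.6]
opening: -0.0002
grip_force: 0.0
d [-0.0268 -0.0001  0.0007] r [-0.0057  0.0028 -0.0017]
```

```bash
python3 jog.py '0 -0.015 0 0 0 0 0;0 -0.025 0 0 0 0 0;0 -0.032 0 0 0 0 0;0 -0.038 0 -0.002 0 0 0;0 -0.044 0 -0.004 0 0 0;0 -0.05 0 -0.006 0 0 0;0 -0.056 0 -0.007 0 0 0;0 -0.062 0 -0.008 0 0 0;0 -0.068 0 -0.009 0 0 0;0 -0.074 0 -0.01 0 0 0;0 -0.078 0 -0.01 0 0 0;0 -0.078 0 -0.01 0 0 0'
python3 -c "
from h import *
toward(HOLD,.05,0,.158)"
```

```text
t: 8.85
tool_pos: [0.5189, 0.159, 0.1607]
tool_rot: [2.402, 2.024, -0.003]
contact_force: [-0.4, 0.0, -0.4]
opening: 0.0001
grip_force: 0.0
d [-0.0105 -0.0015  0.0027] r [-0.0011  0.0013 -0.0009]
```

```bash
python3 jog.py '0 -0.005 0 0 0 0 0;0 -0.01 0 0 0 0 0;0 -0.014 0 0 0 0 0;0 -0.014 0 0 0 0 0'; python3 jog.py '0 0.04 0 0 0 0 0;0 0.04 0 0 0 0 0;0 0.07 0 -0.04 0 0 0;0 0.1 0 -0.08 0 0 0;0 0.14 0 -0.1 0 0 0;0 0.14 0 -0.1 0 0 0;0 0.14 0 -0.1 0 0 0'
python3 - <<'E'
from h import *
t=cv2.resize(ctrl.get_image("top")[250:430,215:465,::-1],None,fx=1.6,fy=1.6,interpolation=cv2.INTER_CUBIC)
s=cv2.resize(ctrl.get_image("scene")[140:305,160:380,::-1],None,fx=1.745,fy=1.745,interpolation=cv2.INTER_CUBIC)
cv2.imwrite("pics/fin.png",np.hstack([t,s[:288] if len(s)>=288 else cv2.resize(s,(384,288))]))
E
```

```text
t: 9.18
tool_pos: [0.5168, 0.1457, 0.1611]
tool_rot: [2.402, 2.025, -0.001]
contact_force: [-0.5, 0.2, 0.2]
opening: -0.0001
grip_force: 0.0
t: 9.77
tool_pos: [0.5421, 0.2879, 0.2657]
tool_rot: [2.396, 2.029, 0.011]
contact_force: [-0.4, -0.3, 1.1]
opening: 0.0003
grip_force: 0.0
```

View pics/fin.png

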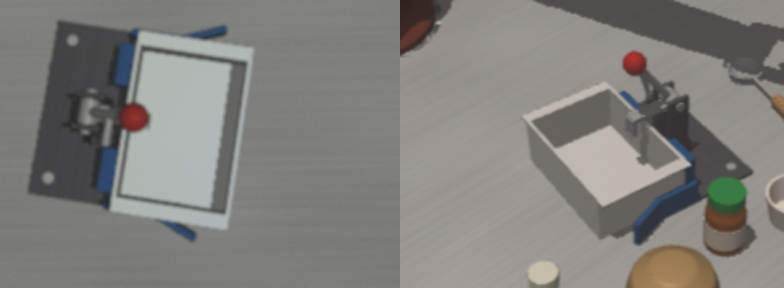

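The lever is over: the knob is at (134,117) in the left half and the claw is over the rim at about (645,130) on the right. A quick numeric check, then hand in.

```bash
python3 - <<'E'
from h import *
k=W(HOLD,(-.016,0,.159));print((proj("top",k)-[215,250])*1.6,(proj("scene",k)-[160,140])*1.745+[400,0])
print([((proj("top",W(HOLD,(x,y,.065)))-[215,250])*1.6).round() for x,y in[(0,-.093),(-.12,-.093),(0,.093),(-.12,.093)]])
ctrl.finish_job()
E
```

```text
[133.47786105 116.91432693] [632.94428859  63.96415994]
[array([139.,  28.]), array([254.,  46.]), array([109., 209.]), array([227., 229.])]
the job is handed in; nothing more can be done
```

The pan is home and square against the stop, the lever is locked with its claw over the pan's rim, and I handed the job in about 10 s into the 61 s allowed.

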